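Touch off the three depth stops of a lure mould with the sprung gauge

ROBOT

A 7-joint arm with a two-finger parallel gripper is mounted at the origin on the work surface. World frame = base frame: x ahead of the robot, y to its left, z up, the work surface at z = 0. Lengths are in mm, angles in rad, forces in N, time in s.
With the tool pointing down it reaches from about 400 to 875 mm from the base axis. Payload 4.4 kg.
Tool frame: the origin (TCP) lies on the centre line of the jaws, within the pads' length; the fingertips stand 19 mm ahead of it and the grasp point (between the pads) is the TCP; z points along the fingers, y is the line along which they close (so a half turn about z gives the same grasp; the last joint's range is limited). The gripper opens to 85 mm and grips with 20 to 120 N. Pads are 22 mm wide; open, the fingers measure 114 mm over their backs; the gripper's body (76 mm by 85 mm) begins 54 mm behind the grasp point. The pads swing forward as they close: fully open they stand 13 mm farther back than shut.
Start: joints at [1.079, 0.628, 0.038, 1.517, -0.027, 0.996, -0.02], TCP at [268.51, -591.963, 250.313] pointing down, gripper open.
Joint ranges: [-3.06, 3.06], [-0.37, 2.12], [-1.25, 1.32], [0.18, 2.47], [-1.1, 4.24], [0.23, 1.98], [-2.94, 2.94]. Speed limits (rad/s): [2.57, 2.57, 3.14, 3.14, 3.14, 3.14, 3.14].

INTERFACE

Orientations are given as [roll, pitch, yaw] about the fixed x, y, z axes, in that order (R = Rz(yaw) Ry(pitch) Rx(roll)).
In Python, from cell import ctrl, viewer, silhouettes gives the robot as it stands.
- The arm moves only by the shell command python3 -m creep 'ROWS'. ROWS is JSON, a list of rows, each an object with "jaw": the gripper command: -1 is shut, 1 is fully open, values between are in proportion; "xyz": the shift along the tool's x, y, z in mm, a list of three; "angular": the turn, a rotation vector about the tool's x, y, z in rad, a list of three. In form: [{"jaw": jaw, "xyz": [tx, ty, tz], "angular": [rx, ry, rz]}, ...]. A call has 1 to 12 rows; each row is the pose to reach, as a shift and turn from the pose commanded when the call began, along the tool's axes at that moment; what a row does not reach only later rows make up. A row lasts 1/8 s, in which the tool goes at most 62.5 mm and 10.7 degrees, less where a joint would pass 70% of its speed; a pose out of reach is approached as far as the arm can. A call with a gripper value outside its range is refused whole. The fingers move at their own pace and stop on an object; the grip force is fixed at half the most. Time passes only in rows, so rows that repeat a pose let the fingers close. It gives the time, the measured TCP pose, the force, the opening and the grip force at its end, in the units of the state.
- ctrl.read_state(): the state, without advancing time (a new reading comes with each control period).
- viewer.get_image(name): name is "side" or "top" or "wrist"; returns (picture, depth): 420x560x3 uint8, red, green, blue; 420x560 float32, mm along the optical axis (not along the pixel's ray), 0 where there is no reading.
- viewer.camera_model(name): a dict with "fx", "fy", "cx", "cy" (pixels), "T" (4x4, takes a point from camera to world coordinates). Camera axes: x right, y down, z forward; pixel columns grow to the right and rows downward; lengths in mm; the calibration is good to about 2 mm. A picture is of the moment at which its call begins: read the wrist's pose just before it. camera_model takes no time and is no camera call; for the wrist camera it gives the pose at the moment of the call.
- ctrl.finish_job(): hands the job in; it is judged then, once.
Trained networks look in the newest picture that a camera, given by its name, has taken for a name from the list of things; names that differ only in an ending like _2 or _b are one class to them, and where a whole thing is asked for, a point or a joint stands for the part that bears it (a point fixed in the world has none). Each returns a list of dicts, best first, with "score" (0 to 1); they miss things now and then, are a little off and sometimes report something else, mostly with a low value. They report only what shows in the picture. A call takes as long as a camera call.
- silhouettes(camera, target): "pixels" (420x560 bool, what is visible of it) and "xy" ([column, row] in pixels, amid what is visible of it).
The state is a dict: "clock": time; "qpos": joint angles; "qd": joint speeds; "tau": joint torques, N m; "eef_pos": TCP position; "tool_rot": TCP orientation; "force": force on the tool from outside, world axes, zero at the start; "torque": the same for the moment, N m; "width": finger opening in mm; "gripper_force": force on a finger pad.
Only numpy, scipy, OpenCV 4.12 (cv2) and the standard library are available. Lean on these libraries where they do the work, as an engineer would, in place of code of your own. Each camera call takes 0.05 s, during which the arm holds its last target. There are 200 camera calls.

TASK

Lift the handled pouring pot off the mould and stand it upright, wholly on the round cork mat. Then take the plunger gauge and, beginning at the well next to the pouring funnel and going along the row, lower its sprung tip down each of the three wells until it rests lightly on the stop hidden inside (the stops sit at unknown depths), holding it there for half a second and never pressing hard. Finally hang the gauge back upright in the fork of its stand, and leave the bottles and jar where they are.

Things in the scene. Friction and masses are not known exactly. Their poses are not given: they have to be found in the camera images.
- mould: aluminium lure mould, a fixed block 220 (x) x 90 (y) x 60 (z) mm; origin at the centre of its underside, z up. On its top, at x = -90 mm, a pouring funnel (32 mm wide, 12 mm high) marks one end; the three wells lie in a row along its x axis. It may stand at any yaw.
- well1 (a point): centre of the mouth of the well next to the funnel: a round bore 18 mm wide in the mould's top face, which has a steel stop inside, its flat top 10 to 32 mm below the mouth (not known beforehand). In the mould's frame at (-40, 0, 60) mm.
- well2 (a point): mouth of the middle well, like well1 (own depth); in the mould's frame at (12, 0, 60) mm
- well3 (a point): mouth of the well farthest from the funnel, like well1 (own depth); in the mould's frame at (64, 0, 60) mm
- pot: steel pouring pot, round, 84 mm wide at the rim (76 mm at the foot), 60 mm high without its handle, about 0.3 kg, standing on the mould over the wells; origin at the centre of its underside, z up. A bridge handle spans its mouth along its x axis.
- pot_handle (a point): middle of the pot's handle bar, 105 mm above the pot's underside: a black bar 88 mm long (pot's x), 14 mm wide (y), 12 mm high
- mat: fixed round cork mat, 150 mm wide, 10 mm thick; origin at the centre of its underside
- stand: fixed grey gauge stand, base 110 x 90 mm, a post at its +x end and at its top a level two-pronged fork open to its -x; origin on the bench below the gauge's hanging place
- fork (a point): the gauge's hanging place: on the top plane of the fork (110 mm above the bench), midway between the prongs. The slot between the prongs is 20 mm wide (stand's y); it runs from x = -26 mm (open end) to x = +38 mm (post); the gauge hangs with its shank in the slot and its collar on the prongs.
- gauge: plunger gauge, upright, about 0.13 kg; origin at the centre of the underside of its steel collar (38 mm wide, 6 mm thick), z up. Above the collar a black square handle 24 x 24 mm (faces along the gauge's x and y), from 6 to 68 mm; below it a steel shank 8 mm wide and 70 mm long, then the sprung plunger, 6 mm wide, round-ended.
- gauge_grip (a point): place to grip the gauge's handle, on its axis 42 mm above the origin
- gauge_tip (a point): the very tip of the plunger, on the gauge's axis 93 mm below its origin when extended; the plunger gives way upwards by up to 8 mm, needing 1.2 N to start and 6 N at the end of its travel, after which it is solid
- dye1: dye bottle, loose, 42 mm wide, 115 mm high, origin at the centre of its underside; leave alone
- dye2: dye bottle, loose, 42 mm wide, 115 mm high, origin at the centre of its underside; leave alone
- jar: jar, loose, 56 mm wide, 50 mm high, origin at the centre of its underside; leave alone

How it is judged (in metres and radians):
On the way, in this order (a step that is already met when the one before it is completed fails the run):
1. the pot stands upright on the cork mat, let go and at rest (horizontal distance between pot and mat below 0.036 m and z of pot in the frame of mat between 0.007 and 0.014 m and angle between pot's own z axis and vertical below 0.1 rad and linear speed of pot below 0.02 m/s and contact force between the fingers and pot below 0.1 N), for 0.2 s.
2. the gauge tip rests on the stop down in well 1 with a force of 0.8 to 12 N for 0.4 s (contact force between gauge and mould between 0.8 and 12 N and horizontal distance between gauge_tip and well1 below 0.0048 m and z of gauge_tip in the frame of well1 below -0.005 m), for 0.4 s.
3. the gauge tip rests on the stop down in well 2 with a force of 0.8 to 12 N for 0.4 s (contact force between gauge and mould between 0.8 and 12 N and horizontal distance between gauge_tip and well2 below 0.0048 m and z of gauge_tip in the frame of well2 below -0.005 m), for 0.4 s.
4. the gauge tip rests on the stop down in well 3 with a force of 0.8 to 12 N for 0.4 s (contact force between gauge and mould between 0.8 and 12 N and horizontal distance between gauge_tip and well3 below 0.0048 m and z of gauge_tip in the frame of well3 below -0.005 m), for 0.4 s.
At the end, for the whole second after the job is handed in: The pot stands upright (within 0.1 rad) on the cork mat, its centre within 36 mm of the mat's centre, and the gauge hangs upright (within 0.12 rad) by its collar on the fork, its axis within 22 mm of the hanging place; both let go and at rest (all of step 1 and horizontal distance between gauge and fork below 0.022 m and z of gauge in the frame of fork between -0.005 and 0.005 m and angle between gauge's own z axis and vertical below 0.12 rad and linear speed of gauge below 0.02 m/s and contact force between the fingers and gauge below 0.1 N); the robot touches nothing.
It fails at once if the gauge presses on the mould with more than 20 N (contact force between gauge and mould above 20 N).
It fails at once if the pot is tipped by more than 0.6 rad (angle between pot's own z axis and vertical above 0.6 rad).
It fails at once if a bottle or the jar is moved by more than 30 mm or tipped over (distance of any of dye1, dye2, jar from where it was at the start of the episode above 0.03 m or angle between any of dye1, dye2, jar's own z axis and vertical above 0.5 rad).
It also fails if it takes over 72 s, if anything falls off the work surface, if the arm or the gripper's body presses on something with over 40 N, if the wrist force passes 120 N, or if a joint passes its speed limit or range.

## Working session

There is one attempt and no reset: what is moved stays moved. The work goes in short steps, Python scripts to look and compute and a shell command to move; the robot and the scene stay as the last step left them, time stands still between calls to the robot, and variables do not carry over. Pictures are saved under pics/ and viewed, at most 10 in all, crops included, and the job is handed in when it is done.

```bash
ls; mkdir -p pics; python3 - <<'E'
from cell import ctrl, viewer
import cv2, numpy as np
s=ctrl.read_state(); print(s['clock'],s['eef_pos'],s['tool_rot'],s['width'],s['force'])
ims=[]
for n in ('top','side'):
    p,d=viewer.get_image(n); np.savez(f'pics/{n}0.npz',p=p,d=d,T=viewer.camera_model(n)['T'])
    m=viewer.camera_model(n); print(n,m['fx'],m['cx'],m['cy'],np.round(m['T'],3).tolist())
    cv2.imwrite(f'pics/{n}0.png',p[:,:,::-1])
E
```

```text
pics
0.0 [ 268.25858168 -591.40527618  249.39396586] [-3.13969773e+00 -5.19052757e-06  4.25782644e-01] 85.46922321510722 [-0.44669969  1.08884439  1.57429581]
top 410.42648721667774 275.5163495439826 207.23091051517986 [[-0.007, -0.981, 0.193, 466.972], [-1.0, 0.008, 0.006, -7.157], [-0.007, -0.193, -0.981, 954.911], [0.0, 0.0, 0.0, 1.0]]
side 447.71901004406607 282.69817249712906 211.39416330424459 [[-0.773, -0.487, 0.406, 158.598], [-0.634, 0.583, -0.508, 583.41], [0.01, -0.65, -0.76, 1017.086], [0.0, 0.0, 0.0, 1.0]]
```

View pics/top0.png

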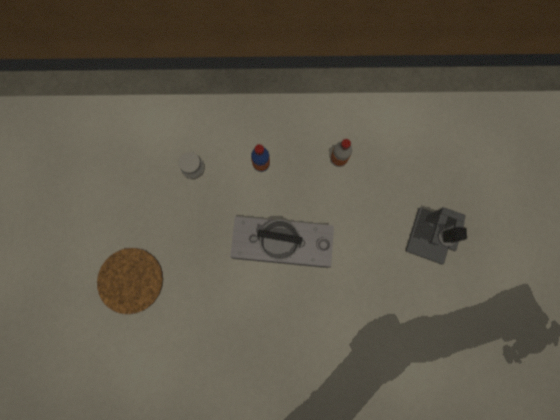

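```bash
cat > h.py <<'E'
from cell import ctrl, viewer, silhouettes
import cv2, numpy as np
def cloud(cam):
    p,d=viewer.get_image(cam); m=viewer.camera_model(cam)
    v,u=np.indices(d.shape)
    c=np.stack([(u-m['cx'])/m['fx']*d,(v-m['cy'])/m['fy']*d,d],-1)
    w=c@m['T'][:3,:3].T+m['T'][:3,3]; w[d==0]=np.nan
    return p,w
def seg(cam,name,w):
    r=silhouettes(cam,name)
    return [(x['score'],x['xy'],x['pixels'],w[x['pixels']&np.isfinite(w[...,0])]) for x in r]
E
python3 - <<'E'
from h import *
for cam in ('top','side'):
    p,w=cloud(cam)
    for n in ('mould','pot','pot_handle','mat','stand','gauge','dye1','jar'):
        for s,xy,px,q in seg(cam,n,w)[:3]:
            if s<.3 or len(q)<20: continue
            zt=np.percentile(q[:,2],97); t=q[np.abs(q[:,2]-zt)<5]
            r=cv2.minAreaRect(t[:,:2].astype(np.float32))
            print(cam,n,round(s,2),np.round(xy),len(q),'ztop',round(zt,1),'topmed',np.round(np.median(t,0)),'rect',[np.round(a,1) for a in r])
E
```

```text
top mould 0.83 [300. 246.] 3072 ztop 71.1 topmed [ 559. -106.   71.] rect [array([ 558.4, -104.8]), array([28.2, 28.3]), np.float64(87.5)]
top pot 0.74 [280. 240.] 1364 ztop 172.2 topmed [565. -11. 171.] rect [array([564.7,  -9.3]), array([86.2, 14.2]), np.float64(79.5)]
top pot 0.68 [300. 246.] 2911 ztop 67.7 topmed [560. -97.  64.] rect [array([565.6, -15.7]), array([218.2,  83. ]), np.float64(82.1)]
top pot_handle 0.64 [277. 240.] 1394 ztop 172.2 topmed [565. -10. 171.] rect [array([564.7,  -9.5]), array([87.2, 14.2]), np.float64(79.5)]
top mat 0.88 [130. 279.] 3466 ztop 13.2 topmed [485. 332.  10.] rect [array([487.1, 331.3]), array([148.2, 146.2]), np.float64(71.0)]
top mat 0.48 [338. 154.] 460 ztop 116.0 topmed [ 772. -154.  115.] rect [array([ 771.8, -154.3]), array([18. , 18.4]), np.float64(14.3)]
top stand 0.86 [430. 231.] 2033 ztop 111.5 topmed [ 600. -357.  109.] rect [array([ 586. , -361.1]), array([52.4, 79.7]), np.float64(69.3)]
top gauge 0.97 [450. 233.] 408 ztop 179.1 topmed [ 568. -354.  177.] rect [array([ 567.7, -353.5]), array([23.5, 24.1]), np.float64(0.7)]
top d
[... 1057 characters left out ...]
9]), np.float64(71.9)]
side stand 0.57 [238. 219.] 409 ztop 115.7 topmed [760.  33. 115.] rect [array([761. ,  33.9]), array([17.9, 17.9]), np.float64(0.9)]
side gauge 0.77 [376. 152.] 250 ztop 179.6 topmed [ 565. -351.  178.] rect [array([ 567.2, -351.1]), array([27.8, 22.9]), np.float64(83.5)]
side dye1 0.93 [278. 179.] 392 ztop 115.4 topmed [ 769. -153.  115.] rect [array([ 772.1, -155.3]), array([16.2, 22.4]), np.float64(68.5)]
side dye1 0.84 [237. 217.] 419 ztop 115.7 topmed [760.  33. 115.] rect [array([761. ,  33.9]), array([17.9, 17.9]), np.float64(0.9)]
side jar 0.75 [197. 260.] 461 ztop 52.7 topmed [752. 198.  50.] rect [array([752.6, 197. ]), array([47.4, 47.2]), np.float64(20.3)]
```

The top view shows the mould with the pot at about (279,238) and the funnel at (323,243). The mat is at (130,280), the stand with the gauge at (437–455,235), the jar at (191,165), and the bottles at (260,158) and (341,152). The measured heights agree with the given sizes. I'll go above the pot handle first.

```bash
cat >> h.py <<'E'
from scipy.spatial.transform import Rotation as Ro
def go(xyz,yaw_deg=None):
    "shift/turn (tool axes) from the measured pose to a tool-down pose"
    s=ctrl.read_state(); R=Ro.from_euler('xyz',s['tool_rot'])
    y=s['tool_rot'][2] if yaw_deg is None else np.radians(yaw_deg)
    t=Ro.from_euler('xyz',[np.pi,0,y])
    print('t',round(s['clock'],2),'at',np.round(s['eef_pos'],1),np.round(s['tool_rot'],3),'xyz',np.round(R.inv().apply(np.array(xyz)-s['eef_pos']),1),'ang',np.round((R.inv()*t).as_rotvec(),3),'F',np.round(s['force'],1),'w',round(s['width'],1))
E
python3 -c "
from h import *
go([564.7,-9.4,250],79.5)"
```

```text
t 1.0 at [ 268.5 -592.   250.4] [ 3.142 -0.     0.426] xyz [ 5.103e+02 -4.082e+02  4.000e-01] ang [ 0.    -0.    -0.962] F [ 0.1 -0.2 -0.2] w 85.5
```

```bash
python3 -m creep '[{"jaw":0.2,"xyz":[510,-408,0],"angular":[0,0,-0.962]},{"jaw":0.2,"xyz":[510,-408,0],"angular":[0,0,-0.962]},{"jaw":0.2,"xyz":[510,-408,0],"angular":[0,0,-0.962]},{"jaw":0.2,"xyz":[510,-408,0],"angular":[0,0,-0.962]},{"jaw":0.2,"xyz":[510,-408,0],"angular":[0,0,-0.962]},{"jaw":0.2,"xyz":[510,-408,0],"angular":[0,0,-0.962]},{"jaw":0.2,"xyz":[510,-408,0],"angular":[0,0,-0.962]},{"jaw":0.2,"xyz":[510,-408,0],"angular":[0,0,-0.962]},{"jaw":0.2,"xyz":[510,-408,0],"angular":[0,0,-0.962]},{"jaw":0.2,"xyz":[510,-408,0],"angular":[0,0,-0.962]},{"jaw":0.2,"xyz":[510,-408,0],"angular":[0,0,-0.962]},{"jaw":0.2,"xyz":[510,-408,0],"angular":[0,0,-0.962]}]'; python3 - <<'E'
from h import *
go([564.7,-9.4,165],79.5)
p,w=cloud('wrist'); cv2.imwrite('pics/w1.png',p[:,:,::-1])
m=np.abs(w[...,2]-169)<7
q=w[m]; q=q[np.linalg.norm(q[:,:2]-[565,-9],axis=1)<60]
print(len(q),np.median(q,0),cv2.minAreaRect(q[:,:2].astype(np.float32)))
E
```

```text
clock: 2.5
eef_pos: [565.3, -6.6, 250.4]
tool_rot: [3.141, -0.002, 1.393]
force: [0.9, -0.3, 0.2]
width: 51.4
gripper_force: 0.0
t 2.5 at [565.3  -6.6 250.4] [ 3.141e+00 -2.000e-03  1.393e+00] xyz [-3.  -0.1 85.4] ang [ 0.001 -0.002  0.005] F [ 0.9 -0.3  0.2] w 51.4
2594 [565.24047094  -7.5439489  171.0870297 ] ((564.6317749023438, -12.239471435546875), (87.79615020751953, 13.79255485534668), 79.27328491210938)
```

```bash
python3 -m creep '[{"jaw":0.2,"xyz":[-1,0,45],"angular":[0,0,0]},{"jaw":0.2,"xyz":[-1,0,75],"angular":[0,0,0]},{"jaw":0.2,"xyz":[-1,0,85],"angular":[0,0,0]},{"jaw":0.2,"xyz":[-1,0,85],"angular":[0,0,0]},{"jaw":-1,"xyz":[-1,0,85],"angular":[0,0,0]},{"jaw":-1,"xyz":[-1,0,85],"angular":[0,0,0]},{"jaw":-1,"xyz":[-1,0,85],"angular":[0,0,0]},{"jaw":-1,"xyz":[-1,0,85],"angular":[0,0,0]},{"jaw":-1,"xyz":[-1,0,85],"angular":[0,0,0]},{"jaw":-1,"xyz":[-1,0,70],"angular":[0,0,0]},{"jaw":-1,"xyz":[-1,0,40],"angular":[0,0,0]},{"jaw":-1,"xyz":[-1,0,5],"angular":[0,0,0]}]'; python3 -c "
from h import *
go([487,332,250])"
```

```text
clock: 4.05
eef_pos: [562.8, -10.6, 245.5]
tool_rot: [-3.138, 0.001, 1.388]
force: [0.2, 0.2, -3.6]
width: 12.8
gripper_force: 58.9
t 4.05 at [562.8 -10.6 245.5] [-3.138e+00  1.000e-03  1.388e+00] xyz [ 323.1 -136.7   -4.1] ang [-0.004  0.001 -0.   ] F [ 0.2  0.2 -3.6] w 12.8
```

```bash
python3 -m creep '[{"jaw":-1,"xyz":[20,-8,0],"angular":[0,0,0]},{"jaw":-1,"xyz":[60,-25,0],"angular":[0,0,0]},{"jaw":-1,"xyz":[105,-45,0],"angular":[0,0,0]},{"jaw":-1,"xyz":[150,-64,0],"angular":[0,0,0]},{"jaw":-1,"xyz":[195,-83,0],"angular":[0,0,0]},{"jaw":-1,"xyz":[240,-102,0],"angular":[0,0,0]},{"jaw":-1,"xyz":[280,-118,20],"angular":[0,0,0]},{"jaw":-1,"xyz":[305,-129,50],"angular":[0,0,0]},{"jaw":-1,"xyz":[320,-135,80],"angular":[0,0,0]},{"jaw":-1,"xyz":[323,-137,100],"angular":[0,0,0]},{"jaw":-1,"xyz":[323,-137,110],"angular":[0,0,0]},{"jaw":-1,"xyz":[323,-137,110],"angular":[0,0,0]}]'; python3 - <<'E'
from h import *
go([487,332,116])
for c in ('top','side'):
    p,w=cloud(c); z=w[...,2]
    q=w[(np.linalg.norm(w[...,:2]-[487,332],axis=-1)<60)&(z<90)&(z>60)]
    print(c,len(q),np.percentile(q[:,2],[5,50,95]) if len(q) else '')
    for s,xy,px,q in seg(c,'pot',w)[:1]: print(s,xy,np.median(q,0),np.percentile(q[:,2],[2,98]))
    if c=='side': cv2.imwrite('pics/s2.png',p[:,:,::-1])
E
```

```text
clock: 5.55
eef_pos: [488.0, 330.9, 134.9]
tool_rot: [-3.14, 0.002, 1.387]
force: [0.3, 0.0, -4.2]
width: 13.0
gripper_force: 58.9
t 5.55 at [488.  330.9 134.9] [-3.140e+00  2.000e-03  1.387e+00] xyz [ 0.9 -1.1 18.9] ang [-0.001  0.002 -0.   ] F [ 0.3  0.  -4.2] w 13.0
top 302 [61.16872039 79.49700107 89.29079817]
0.8 [125.3, 280.4] [484.55019884 325.86239582  58.77161643] [ 29.78208089 140.98557722]
side 252 [62.95136229 79.6946329  89.47295655]
0.75 [232.1, 355.3] [486.80179579 343.24708916  52.91135834] [ 30.60257778 141.51839137]
```

View pics/s2.png

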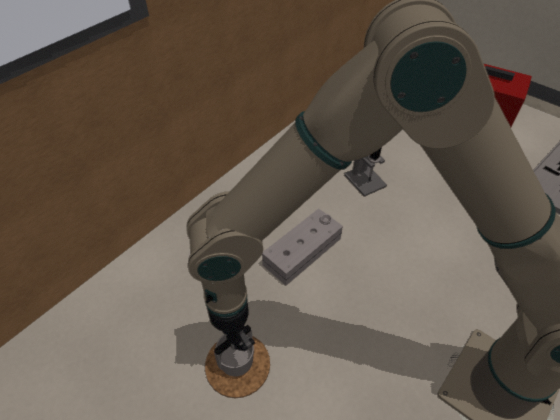

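The pot hangs upright over the mat at (235,360), and the three wells are uncovered at (287,253), (300,241) and (313,230). Next I lower the pot and let go.

```bash
python3 -m creep '[{"jaw":-1,"xyz":[0,0,10],"angular":[0,0,0]},{"jaw":-1,"xyz":[0,0,16],"angular":[0,0,0]},{"jaw":-1,"xyz":[0,0,19],"angular":[0,0,0]},{"jaw":-1,"xyz":[0,0,19],"angular":[0,0,0]},{"jaw":0.2,"xyz":[0,0,19],"angular":[0,0,0]},{"jaw":0.2,"xyz":[0,0,19],"angular":[0,0,0]},{"jaw":0.2,"xyz":[0,0,19],"angular":[0,0,0]},{"jaw":0.2,"xyz":[0,0,10],"angular":[0,0,0]},{"jaw":0.2,"xyz":[0,0,-30],"angular":[0,0,0]},{"jaw":0.2,"xyz":[0,0,-80],"angular":[0,0,0]},{"jaw":0.2,"xyz":[0,0,-125],"angular":[0,0,0]},{"jaw":0.2,"xyz":[0,0,-125],"angular":[0,0,0]}]'; python3 - <<'E'
from h import *
go([567,-352,250],60)
for c in ('top','side'):
    p,w=cloud(c)
    cv2.imwrite(f'pics/{c}3.png',p[:,:,::-1])
    for n in ('pot','mould','stand','gauge'):
      for s,xy,px,q in seg(c,n,w)[:1]:
        zt=np.percentile(q[:,2],95);print(c,n,round(s,2),xy,np.median(q,0).round(),zt.round(1))
        if n=='pot': t=q[np.abs(q[:,2]-70)<6]; print('rim',cv2.minEnclosingCircle(t[:,:2].astype(np.float32)) if len(t) else '')
    z=w[...,2]; q=w[(np.abs(z-60)<4)&(np.linalg.norm(w[...,:2]-[565,-14],axis=-1)<125)]
    print('mould top',cv2.minAreaRect(q[:,:2].astype(np.float32)))
    q=w[(np.abs(z-72)<4)&(np.linalg.norm(w[...,:2]-[559,-105],axis=-1)<30)]
    print('funnel',len(q),q.mean(0),cv2.minEnclosingCircle(q[:,:2].astype(np.float32)))
    q=w[(np.abs(z-110)<5)&(np.linalg.norm(w[...,:2]-[570,-355],axis=-1)<70)]
    print('fork',len(q),q.mean(0),cv2.minAreaRect(q[:,:2].astype(np.float32)))
E
```

```text
clock: 7.25
eef_pos: [490.2, 333.5, 265.0]
tool_rot: [3.135, -0.007, 1.388]
force: [0.1, -0.1, -0.2]
width: 50.7
gripper_force: 0.0
t 7.25 at [490.2 333.5 265. ] [ 3.135 -0.007  1.388] xyz [-660.2  200.3   11.8] ang [ 0.005 -0.008  0.34 ] F [ 0.1 -0.1 -0.2] w 50.7
top mould 0.8 [284.4, 242.1] [566. -16.  60.] 63.1
top stand 0.94 [430.4, 233.3] [ 589. -349.   13.] 110.8
top gauge 0.59 [454.5, 234.9] [ 566. -347.  150.] 178.9
mould top ((568.0982666015625, -15.509559631347656), (220.23312377929688, 90.51473999023438), 84.19081115722656)
funnel 78 [ 558.41201039 -105.65371389   71.21086437] ((558.7664794921875, -104.8416748046875), 15.422518730163574)
fork 556 [ 591.74474736 -358.14996127  109.79434328] ((586.0615844726562, -361.081298828125), (52.471031188964844, 80.50933074951172), 69.4857177734375)
side pot 0.8 [237.4, 356.0] [487. 331.  44.] 121.8
rim ((486.3165588378906, 333.23187255859375), 43.480499267578125)
side mould 0.56 [304.1, 244.9] [557.   3.  59.] 63.4
side stand 0.59 [360.7, 172.9] [ 591. -353.   14.] 111.2
side gauge 0.63 [378.3, 150.8] [ 563. -345.  148.] 179.1
mould top ((567.70849609375, -15.270660400390625), (223.77821350097656, 92.63397216796875), 84.21907806396484)
funnel 39 [ 559.44594257 -106.53097997   71.88074184] ((556.9328002929688, -104.9411392211914), 16.71641731262207)
fork 201 [ 588.87351692 -355.21243456  109.93097125] ((586.6761474609375, -359.9410095214844), (51.7395133972168, 81.14395904541016), 70.1567611694336)
```

```bash
python3 -m creep '[{"jaw":0.2,"xyz":[-660,200,0],"angular":[0,0,-0.18]},{"jaw":0.2,"xyz":[-660,200,0],"angular":[0,0,-0.18]},{"jaw":0.2,"xyz":[-660,200,0],"angular":[0,0,-0.18]},{"jaw":0.2,"xyz":[-660,200,0],"angular":[0,0,-0.18]},{"jaw":0.2,"xyz":[-660,200,0],"angular":[0,0,-0.18]},{"jaw":0.2,"xyz":[-660,200,0],"angular":[0,0,-0.18]},{"jaw":0.2,"xyz":[-660,200,0],"angular":[0,0,-0.18]},{"jaw":0.2,"xyz":[-660,200,0],"angular":[0,0,-0.18]},{"jaw":0.2,"xyz":[-660,200,0],"angular":[0,0,-0.18]},{"jaw":0.2,"xyz":[-660,200,0],"angular":[0,0,-0.18]},{"jaw":0.2,"xyz":[-660,200,0],"angular":[0,0,-0.18]},{"jaw":0.2,"xyz":[-660,200,0],"angular":[0,0,-0.18]}]'; python3 - <<'E'
from h import *
p,w=cloud('wrist'); cv2.imwrite('pics/w4.png',p[:,:,::-1]); z=w[...,2]
for z0,n in ((178,'gauge'),(110,'fork')):
    q=w[(np.abs(z-z0)<5)&(np.linalg.norm(w[...,:2]-[570,-355],axis=-1)<80)]
    print(n,len(q),np.median(q,0) if len(q) else '',cv2.minAreaRect(q[:,:2].astype(np.float32)) if len(q)>5 else '')
go([567,-352,152],90)
E
```

```text
clock: 9.25
eef_pos: [562.8, -360.9, 259.0]
tool_rot: [-3.14, 0.004, 1.559]
force: [-0.1, 0.1, -0.8]
width: 51.4
gripper_force: 0.0
gauge 1219 [ 568.97277995 -349.15216868  178.37874126] ((569.3856201171875, -350.5138244628906), (24.34244155883789, 23.53267478942871), 89.3099136352539)
fork 2802 [ 601.58387727 -353.68856185  110.55057357] ((587.8219604492188, -357.52349853515625), (52.26655960083008, 80.10954284667969), 69.19172668457031)
t 9.3 at [ 563.6 -357.   259.1] [-3.14   0.     1.562] xyz [  5.1   3.5 107.1] ang [-0.001  0.    -0.008] F [0.2 0.6 0.1] w 51.4
```

View pics/w4.png

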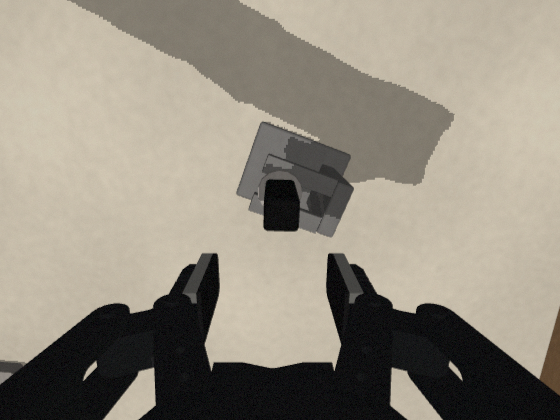

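The wrist view shows the gauge handle at (282,205), its collar on the fork and the post to the right. The jaws are ready below it. I measure once more with the arm settled.

```bash
python3 -m creep '[{"jaw":0.2,"xyz":[0,0,0],"angular":[0,0,0]},{"jaw":0.2,"xyz":[0,0,0],"angular":[0,0,0]}]'; python3 - <<'E'
from h import *
p,w=cloud('wrist'); z=w[...,2]
for z0,n in ((178,'gauge'),(110,'fork')):
    q=w[(np.abs(z-z0)<5)&(np.linalg.norm(w[...,:2]-[570,-355],axis=-1)<80)]
    print(n,len(q),cv2.minAreaRect(q[:,:2].astype(np.float32)))
go([568,-352,152],90)
E
```

```text
clock: 9.55
eef_pos: [565.5, -351.5, 260.5]
tool_rot: [3.141, -0.001, 1.571]
force: [-0.6, 0.2, 1.5]
width: 51.5
gripper_force: 0.0
gauge 1168 ((568.2073974609375, -354.5508117675781), (23.736583709716797, 23.943260192871094), 87.62061309814453)
fork 2730 ((587.139404296875, -362.26287841796875), (52.01530838012695, 80.56661987304688), 69.05943298339844)
t 9.6 at [ 565.4 -351.7  260.6] [ 3.141e+00 -1.000e-03  1.570e+00] xyz [ -0.3   2.5 108.6] ang [ 0.    -0.001 -0.   ] F [0.4 0.2 0.8] w 51.3
```

```bash
python3 -m creep '[{"jaw":0.2,"xyz":[-2,2.5,50],"angular":[0,0,0]},{"jaw":0.2,"xyz":[-2,2.5,90],"angular":[0,0,0]},{"jaw":0.2,"xyz":[-2,2.5,108],"angular":[0,0,0]},{"jaw":0.2,"xyz":[-2,2.5,108],"angular":[0,0,0]},{"jaw":0.2,"xyz":[-2,2.5,108],"angular":[0,0,0]},{"jaw":-1,"xyz":[-2,2.5,108],"angular":[0,0,0]},{"jaw":-1,"xyz":[-2,2.5,108],"angular":[0,0,0]},{"jaw":-1,"xyz":[-2,2.5,108],"angular":[0,0,0]},{"jaw":-1,"xyz":[-2,2.5,108],"angular":[0,0,0]},{"jaw":-1,"xyz":[-2,2.5,108],"angular":[0,0,0]}]';  python3 - <<'E'
from h import *
go([568,-353.5,265],90)
E
```

```text
clock: 10.85
eef_pos: [568.2, -356.0, 153.9]
tool_rot: [3.139, 0.001, 1.568]
force: [-0.3, 0.7, 5.8]
width: 23.0
gripper_force: 59.2
t 10.85 at [ 568.2 -356.   153.9] [3.139e+00 1.000e-03 1.568e+00] xyz [   2.4    0.  -111.1] ang [ 0.002  0.001 -0.003] F [-0.3  0.7  5.8] w 23.0
```

```bash
python3 -m creep '[{"jaw":-1,"xyz":[0,0,-15],"angular":[0,0,0]},{"jaw":-1,"xyz":[0,0,-50],"angular":[0,0,0]},{"jaw":-1,"xyz":[0,0,-95],"angular":[0,0,0]},{"jaw":-1,"xyz":[0,0,-110],"angular":[0,0,0]},{"jaw":-1,"xyz":[30,0,-110],"angular":[0,0,0]},{"jaw":-1,"xyz":[80,-1,-110],"angular":[0,0,0]},{"jaw":-1,"xyz":[135,-2,-110],"angular":[0,0,0]},{"jaw":-1,"xyz":[190,-3,-110],"angular":[0,0,0]},{"jaw":-1,"xyz":[240,-4,-110],"angular":[0,0,0]},{"jaw":-1,"xyz":[280,-4,-110],"angular":[0,0,0]},{"jaw":-1,"xyz":[300,-4,-110],"angular":[0,0,0]},{"jaw":-1,"xyz":[300,-4,-110],"angular":[0,0,0]}]'; python3 -m creep '[{"jaw":-1,"xyz":[0,0,0],"angular":[0,0,0]},{"jaw":-1,"xyz":[0,0,0],"angular":[0,0,0]}]'; python3 - <<'E'
from h import *
for k in range(3): go([563.9,-55.2,210],90); viewer.get_image('top') if k<1 else 0
p,w=cloud('wrist'); z=w[...,2]; go([563.9,-55.2,210],90)
cv2.imwrite('pics/w5.png',p[:,:,::-1])
q=w[(np.abs(z-60)<4)&(np.linalg.norm(w[...,:2]-[565,-14],axis=-1)<125)]
print('mould',cv2.minAreaRect(q[:,:2].astype(np.float32)))
np.savez('pics/w5.npz',p=p,w=w)
p,w=cloud('side'); cv2.imwrite('pics/s5.png',cv2.resize(p[:,:,::-1][130:340,180:460],(800,600)))
E
```

```text
clock: 12.35
eef_pos: [564.2, -54.8, 262.1]
tool_rot: [-3.141, 0.0, 1.57]
force: [0.2, -1.2, -1.5]
width: 22.9
gripper_force: 58.9
clock: 12.6
eef_pos: [564.2, -57.8, 262.1]
tool_rot: [-3.141, 0.001, 1.565]
force: [-0.6, 0.6, -1.9]
width: 23.1
gripper_force: 58.9
t 12.6 at [564.2 -57.8 262.1] [-3.141e+00  1.000e-03  1.565e+00] xyz [ 2.7 -0.3 52.1] ang [-0.     0.001 -0.006] F [-0.6  0.6 -1.9] w 23.1
t 12.65 at [564.2 -57.5 262.2] [-3.141e+00  1.000e-03  1.565e+00] xyz [ 2.3 -0.3 52.2] ang [-0.     0.001 -0.006] F [-0.8 -0.1 -2.2] w 23.4
t 12.65 at [564.2 -57.5 262.2] [-3.141e+00  1.000e-03  1.565e+00] xyz [ 2.3 -0.3 52.2] ang [-0.     0.001 -0.006] F [-0.8 -0.1 -2.2] w 23.4
t 12.7 at [564.3 -57.1 262.2] [-3.141  0.     1.565] xyz [ 1.9 -0.4 52.2] ang [-0.     0.    -0.005] F [-0.9 -1.  -1.4] w 23.1
mould ((568.76123046875, -15.563255310058594), (220.5198211669922, 90.21363830566406), 84.23690795898438)
```

View pics/w5.png

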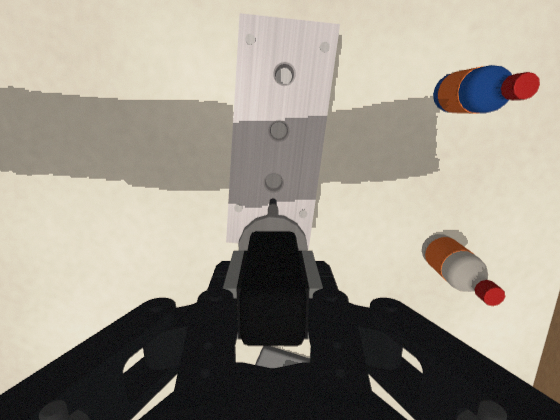

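View pics/s5.png

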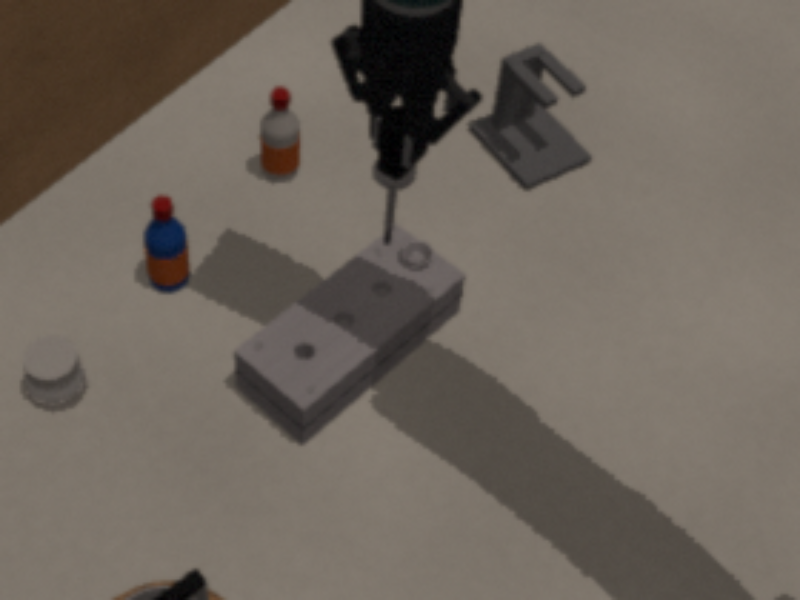

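The wrist view shows the plunger tip at (272,202) and the wells at (274,182), (279,131) and (284,74). The crop from the side camera shows the gauge hanging upright over the funnel end. I'll let the arm settle, then measure the tip and the shank axis in depth.

```bash
python3 -m creep '[{"jaw":-1,"xyz":[0,0,0],"angular":[0,0,0]},{"jaw":-1,"xyz":[0,0,0],"angular":[0,0,0]},{"jaw":-1,"xyz":[0,0,0],"angular":[0,0,0]},{"jaw":-1,"xyz":[0,0,0],"angular":[0,0,0]}]' | head -2; cat >> h.py <<'E'
def tip(lo,hi,c):
    "plunger/shank points lo<z<hi near xy c, seen by side and wrist"
    for cam in ('wrist','side','top'):
        s=ctrl.read_state(); p,w=cloud(cam); z=w[...,2]
        q=w[(z>lo)&(z<hi)&(np.linalg.norm(w[...,:2]-c,axis=-1)<15)]
        print(cam,'tcp',np.round(s['eef_pos'],1),len(q),np.round(q.mean(0),1) if len(q) else '',np.round(q.min(0),1) if len(q) else '')
        if len(q)>8:
            l=cv2.fitLine(q.astype(np.float32),cv2.DIST_HUBER,0,.01,.01).ravel(); print('  axis',np.round(l[:3]/l[2],3),'z=130 at',np.round(l[3:5]+l[:2]/l[2]*(130-l[5]),1))
        C=viewer.camera_model(cam)['T'][:3,3]; 
        if len(q): e=q.mean(0)-C; print('  view dir',np.round(e[:2]/np.linalg.norm(e[:2]),2))
E
python3 - <<'E'
from h import *
tip(100,210,[564,-56])
go([563.9,-55.2,210],90)
E
```

```text
clock: 13.25
eef_pos: [564.3, -55.5, 262.3]
wrist tcp [564.3 -55.5 262.3] 133 [564.2 -51.3 154.4] [560.7 -54.  128.4]
  axis [0.01  0.033 1.   ] z=130 at [564.  -51.9]
  view dir [-0. -1.]
side tcp [564.3 -55.5 262.3] 55 [561.6 -51.9 168.1] [558.4 -57.1 129.2]
  axis [-0.014  0.015  1.   ] z=130 at [562.  -52.5]
  view dir [ 0.54 -0.84]
top tcp [564.3 -55.5 262.3] 0  
t 13.4 at [564.3 -55.5 262.3] [3.142 0.    1.568] xyz [ 0.3 -0.4 52.3] ang [ 0.     0.    -0.003] F [-0.3 -0.2 -1.9] w 23.0
```

The tip is at about (563.8,−54.7,128) and well 1 at about (564.3,−55.3), so they line up. I'll lower the gauge to just inside the mouth, then step down with a force check after each step.

```bash
cat > g.py <<'E'
# guard: prints the mean reading; exit 1 when the gauge bears on something
import sys; from h import *
f=[];z=[]
for k in range(3):
    s=ctrl.read_state(); f.append(s['force']); z.append(s['eef_pos'])
    if k<2: viewer.get_image('top')
f=np.mean(f,0); print(round(s['clock'],2),'F',f.round(2),'pos',np.mean(z,0).round(1))
sys.exit(f[2]>float(sys.argv[1]))
E
python3 -m creep '[{"jaw":-1,"xyz":[-0.5,0,20],"angular":[0,0,0]},{"jaw":-1,"xyz":[-0.5,0,45],"angular":[0,0,0]},{"jaw":-1,"xyz":[-0.5,0,63],"angular":[0,0,0]},{"jaw":-1,"xyz":[-0.5,0,70],"angular":[0,0,0]},{"jaw":-1,"xyz":[-0.5,0,73],"angular":[0,0,0]},{"jaw":-1,"xyz":[-0.5,0,73],"angular":[0,0,0]},{"jaw":-1,"xyz":[-0.5,0,73],"angular":[0,0,0]},{"jaw":-1,"xyz":[-0.5,0,73],"angular":[0,0,0]}]' | head -4
python3 g.py 0; python3 - <<'E'
from h import *
p,w=cloud('wrist'); cv2.imwrite('pics/w6.png',cv2.resize(p[:,:,::-1][120:260,180:367],(800,600)))
E
```

```text
clock: 14.4
eef_pos: [564.6, -56.1, 189.8]
tool_rot: [3.141, 0.0, 1.568]
force: [-0.1, 0.8, -1.7]
14.5 F [-0.17  0.21 -1.49] pos [564.5 -56.1 189.7]False
```

View pics/w6.png

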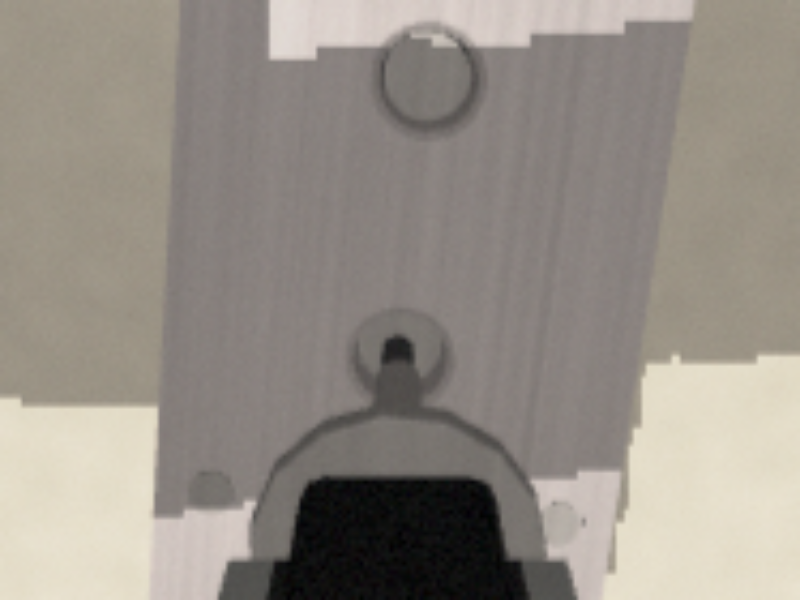

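In this crop the tip at (398,345) sits centred in well 1's bore, which spans roughly columns 355–450. Next I step down under guard.

```bash
sed -i 's/sys.exit(\(.*\))$/sys.exit(int(\1))/' g.py
python3 -m creep '[{"jaw":-1,"xyz":[0,0,2],"angular":[0,0,0]},{"jaw":-1,"xyz":[0,0,4],"angular":[0,0,0]},{"jaw":-1,"xyz":[0,0,4],"angular":[0,0,0]}]' >/dev/null && python3 g.py -0.4 &&
python3 -m creep '[{"jaw":-1,"xyz":[0,0,2],"angular":[0,0,0]},{"jaw":-1,"xyz":[0,0,4],"angular":[0,0,0]},{"jaw":-1,"xyz":[0,0,4],"angular":[0,0,0]}]' >/dev/null && python3 g.py -0.4 &&
python3 -m creep '[{"jaw":-1,"xyz":[0,0,2],"angular":[0,0,0]},{"jaw":-1,"xyz":[0,0,4],"angular":[0,0,0]},{"jaw":-1,"xyz":[0,0,4],"angular":[0,0,0]}]' >/dev/null && python3 g.py -0.4 &&
python3 -m creep '[{"jaw":-1,"xyz":[0,0,2],"angular":[0,0,0]},{"jaw":-1,"xyz":[0,0,4],"angular":[0,0,0]},{"jaw":-1,"xyz":[0,0,4],"angular":[0,0,0]}]' >/dev/null && python3 g.py -0.4 &&
python3 -m creep '[{"jaw":-1,"xyz":[0,0,2],"angular":[0,0,0]},{"jaw":-1,"xyz":[0,0,4],"angular":[0,0,0]},{"jaw":-1,"xyz":[0,0,4],"angular":[0,0,0]}]' >/dev/null && python3 g.py -0.4 &&
python3 -m creep '[{"jaw":-1,"xyz":[0,0,2],"angular":[0,0,0]},{"jaw":-1,"xyz":[0,0,4],"angular":[0,0,0]},{"jaw":-1,"xyz":[0,0,4],"angular":[0,0,0]}]' >/dev/null && python3 g.py -0.4
```

```text
15.03 F [-0.34  0.01 -0.41] pos [564.3 -56.  185.2]
15.5 F [-0.42  0.13  2.37] pos [564.4 -56.1 181.4]
```

Contact at about 3.9 N, with the stop roughly 10 mm down. Hold it there.

```bash
python3 -m creep '[{"jaw":-1,"xyz":[0,0,0],"angular":[0,0,0]},{"jaw":-1,"xyz":[0,0,0],"angular":[0,0,0]},{"jaw":-1,"xyz":[0,0,0],"angular":[0,0,0]},{"jaw":-1,"xyz":[0,0,0],"angular":[0,0,0]},{"jaw":-1,"xyz":[0,0,0],"angular":[0,0,0]}]' >/dev/null; python3 g.py -0.4
python3 -c "
from h import *
go([569.5,-3.6,205],90)"
```

```text
16.23 F [-0.56 -0.66  1.91] pos [564.3 -56.1 181.3]
t 16.23 at [564.3 -56.1 181.3] [ 3.142 -0.     1.568] xyz [ 52.5   5.  -23.7] ang [ 0.    -0.    -0.003] F [-0.4 -1.   1.7] w 23.3
```

```bash
python3 -m creep '[{"jaw":-1,"xyz":[0,0,-12],"angular":[0,0,0]},{"jaw":-1,"xyz":[0,0,-27],"angular":[0,0,0]},{"jaw":-1,"xyz":[0,0,-27],"angular":[0,0,0]},{"jaw":-1,"xyz":[20,2,-27],"angular":[0,0,0]},{"jaw":-1,"xyz":[40,4,-27],"angular":[0,0,0]},{"jaw":-1,"xyz":[52,5.2,-27],"angular":[0,0,0]},{"jaw":-1,"xyz":[52,5.2,-27],"angular":[0,0,0]},{"jaw":-1,"xyz":[52,5.2,-27],"angular":[0,0,0]},{"jaw":-1,"xyz":[52,5.2,-27],"angular":[0,0,0]},{"jaw":-1,"xyz":[52,5.2,-18],"angular":[0,0,0]},{"jaw":-1,"xyz":[52,5.2,-9],"angular":[0,0,0]},{"jaw":-1,"xyz":[52,5.2,-9],"angular":[0,0,0]}]' | head -4
python3 g.py -0.4; python3 - <<'E'
from h import *
p,w=cloud('wrist'); cv2.imwrite('pics/w7.png',cv2.resize(p[:,:,::-1][120:260,180:367],(800,600)))
E
```

```text
clock: 17.73
eef_pos: [568.8, -4.3, 189.1]
tool_rot: [-3.139, 0.0, 1.568]
force: [0.2, 0.9, -1.0]
17.82 F [-0.15  0.27 -0.86] pos [569.2  -4.2 189.6]
```

View pics/w7.png

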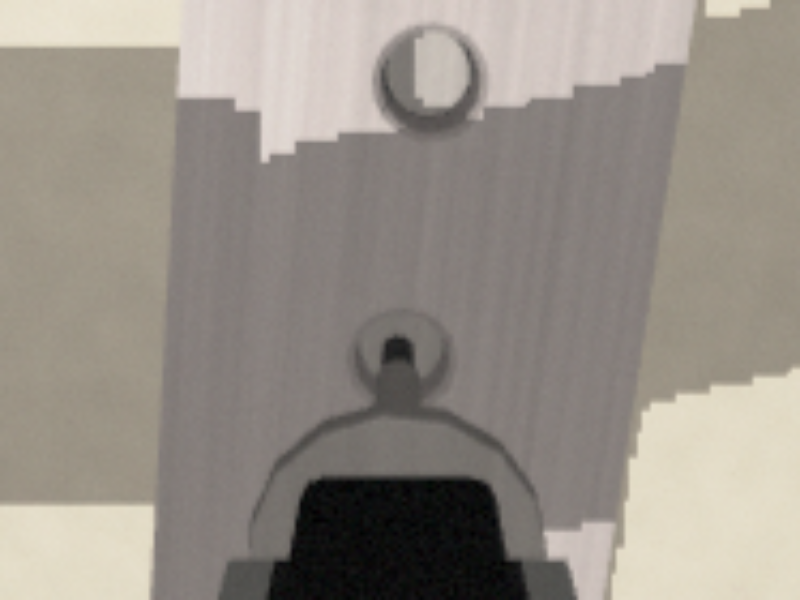

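The tip at (398,345) is centred in well 2, the same as in well 1. Stepping down.

```bash

python3 -m creep '[{"jaw":-1,"xyz":[0,0,2],"angular":[0,0,0]},{"jaw":-1,"xyz":[0,0,4],"angular":[0,0,0]},{"jaw":-1,"xyz":[0,0,4],"angular":[0,0,0]}]' >/dev/null && python3 g.py 0.4 &&
python3 -m creep '[{"jaw":-1,"xyz":[0,0,2],"angular":[0,0,0]},{"jaw":-1,"xyz":[0,0,4],"angular":[0,0,0]},{"jaw":-1,"xyz":[0,0,4],"angular":[0,0,0]}]' >/dev/null && python3 g.py 0.4 &&
python3 -m creep '[{"jaw":-1,"xyz":[0,0,2],"angular":[0,0,0]},{"jaw":-1,"xyz":[0,0,4],"angular":[0,0,0]},{"jaw":-1,"xyz":[0,0,4],"angular":[0,0,0]}]' >/dev/null && python3 g.py 0.4 &&
python3 -m creep '[{"jaw":-1,"xyz":[0,0,2],"angular":[0,0,0]},{"jaw":-1,"xyz":[0,0,4],"angular":[0,0,0]},{"jaw":-1,"xyz":[0,0,4],"angular":[0,0,0]}]' >/dev/null && python3 g.py 0.4 &&
python3 -m creep '[{"jaw":-1,"xyz":[0,0,2],"angular":[0,0,0]},{"jaw":-1,"xyz":[0,0,4],"angular":[0,0,0]},{"jaw":-1,"xyz":[0,0,4],"angular":[0,0,0]}]' >/dev/null && python3 g.py 0.4 &&
python3 -m creep '[{"jaw":-1,"xyz":[0,0,2],"angular":[0,0,0]},{"jaw":-1,"xyz":[0,0,4],"angular":[0,0,0]},{"jaw":-1,"xyz":[0,0,4],"angular":[0,0,0]}]' >/dev/null && python3 g.py 0.4
```

```text
18.35 F [ 0.05  0.13 -1.67] pos [569.6  -4.1 186.3]
18.82 F [-0.09  0.02  0.29] pos [569.8  -4.1 182.5]
19.3 F [ 0.19 -0.04  3.37] pos [569.8  -4.1 178.5]
```

```bash
python3 -m creep '[{"jaw":-1,"xyz":[0,0,-1],"angular":[0,0,0]},{"jaw":-1,"xyz":[0,0,-1],"angular":[0,0,0]},{"jaw":-1,"xyz":[0,0,-1],"angular":[0,0,0]},{"jaw":-1,"xyz":[0,0,-1],"angular":[0,0,0]},{"jaw":-1,"xyz":[0,0,-1],"angular":[0,0,0]}]' >/dev/null; python3 g.py 0.4
python3 -m creep '[{"jaw":-1,"xyz":[0,0,-12],"angular":[0,0,0]},{"jaw":-1,"xyz":[0,0,-29],"angular":[0,0,0]},{"jaw":-1,"xyz":[0,0,-29],"angular":[0,0,0]},{"jaw":-1,"xyz":[20,2,-29],"angular":[0,0,0]},{"jaw":-1,"xyz":[40,4,-29],"angular":[0,0,0]},{"jaw":-1,"xyz":[52,5.2,-29],"angular":[0,0,0]},{"jaw":-1,"xyz":[52,5.2,-29],"angular":[0,0,0]},{"jaw":-1,"xyz":[52,5.2,-29],"angular":[0,0,0]},{"jaw":-1,"xyz":[52,5.2,-29],"angular":[0,0,0]},{"jaw":-1,"xyz":[52,5.2,-20],"angular":[0,0,0]},{"jaw":-1,"xyz":[52,5.2,-11],"angular":[0,0,0]},{"jaw":-1,"xyz":[52,5.2,-11],"angular":[0,0,0]}]' | head -4
python3 g.py 0.4; python3 - <<'E'
from h import *
p,w=cloud('wrist'); cv2.imwrite('pics/w8.png',cv2.resize(p[:,:,::-1][120:260,180:367],(800,600)))
E
```

```text
20.02 F [ 0.72 -0.32  2.15] pos [569.8  -4.1 179.4]
clock: 21.52
eef_pos: [574.2, 47.6, 189.1]
tool_rot: [-3.139, 0.0, 1.568]
force: [-0.7, -0.1, -1.7]
21.62 F [-0.06 -0.08 -1.47] pos [574.6  47.8 189.6]
```

View pics/w8.png

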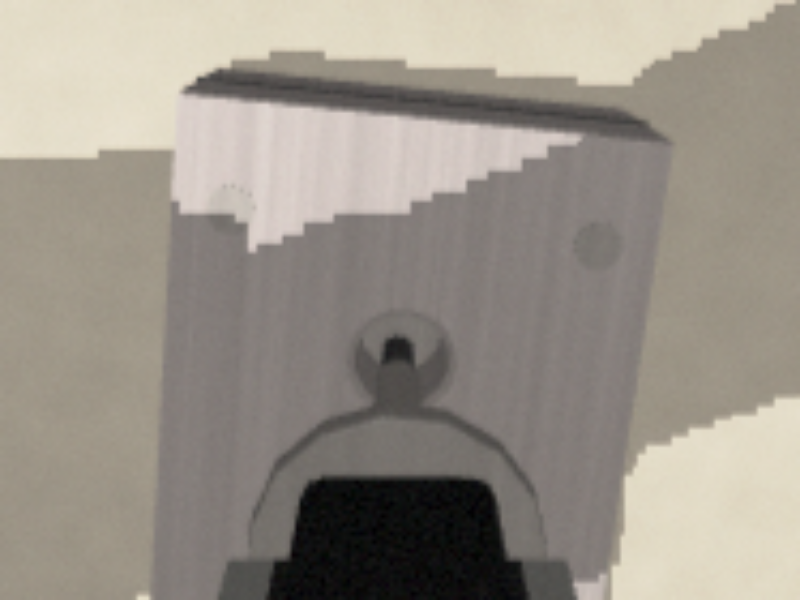

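The tip is centred in well 3 in the same way, and this well looks deeper. Stepping down.

```bash

python3 -m creep '[{"jaw":-1,"xyz":[0,0,2],"angular":[0,0,0]},{"jaw":-1,"xyz":[0,0,4],"angular":[0,0,0]},{"jaw":-1,"xyz":[0,0,4],"angular":[0,0,0]}]' >/dev/null && python3 g.py 0.4 &&
python3 -m creep '[{"jaw":-1,"xyz":[0,0,2],"angular":[0,0,0]},{"jaw":-1,"xyz":[0,0,4],"angular":[0,0,0]},{"jaw":-1,"xyz":[0,0,4],"angular":[0,0,0]}]' >/dev/null && python3 g.py 0.4 &&
python3 -m creep '[{"jaw":-1,"xyz":[0,0,2],"angular":[0,0,0]},{"jaw":-1,"xyz":[0,0,4],"angular":[0,0,0]},{"jaw":-1,"xyz":[0,0,4],"angular":[0,0,0]}]' >/dev/null && python3 g.py 0.4 &&
python3 -m creep '[{"jaw":-1,"xyz":[0,0,2],"angular":[0,0,0]},{"jaw":-1,"xyz":[0,0,4],"angular":[0,0,0]},{"jaw":-1,"xyz":[0,0,4],"angular":[0,0,0]}]' >/dev/null && python3 g.py 0.4 &&
python3 -m creep '[{"jaw":-1,"xyz":[0,0,2],"angular":[0,0,0]},{"jaw":-1,"xyz":[0,0,4],"angular":[0,0,0]},{"jaw":-1,"xyz":[0,0,4],"angular":[0,0,0]}]' >/dev/null && python3 g.py 0.4 &&
python3 -m creep '[{"jaw":-1,"xyz":[0,0,2],"angular":[0,0,0]},{"jaw":-1,"xyz":[0,0,4],"angular":[0,0,0]},{"jaw":-1,"xyz":[0,0,4],"angular":[0,0,0]}]' >/dev/null && python3 g.py 0.4
```

```text
22.15 F [-0.25  0.14 -1.49] pos [575.   47.9 186.3]
22.62 F [ 0.12 -0.13 -1.48] pos [574.9  47.9 182.2]
23.1 F [ 0.75 -0.42 -1.  ] pos [574.9  47.9 178.2]
23.57 F [-0.1  -0.27 -1.  ] pos [574.9  47.9 174.2]
24.05 F [0.02 0.06 1.66] pos [575.2  47.9 170.5]
```

```bash
python3 -m creep '[{"jaw":-1,"xyz":[0,0,0],"angular":[0,0,0]},{"jaw":-1,"xyz":[0,0,0],"angular":[0,0,0]},{"jaw":-1,"xyz":[0,0,0],"angular":[0,0,0]},{"jaw":-1,"xyz":[0,0,0],"angular":[0,0,0]},{"jaw":-1,"xyz":[0,0,0],"angular":[0,0,0]}]' >/dev/null; python3 g.py 0.4
python3 -m creep '[{"jaw":-1,"xyz":[0,0,-15],"angular":[0,0,0]},{"jaw":-1,"xyz":[0,0,-50],"angular":[0,0,0]},{"jaw":-1,"xyz":[0,0,-95],"angular":[0,0,0]},{"jaw":-1,"xyz":[-20,0,-97],"angular":[0,0,0]},{"jaw":-1,"xyz":[-70,-1,-97],"angular":[0,0,0]},{"jaw":-1,"xyz":[-125,-2,-97],"angular":[0,0,0]},{"jaw":-1,"xyz":[-180,-3,-97],"angular":[0,0,0]},{"jaw":-1,"xyz":[-235,-4,-97],"angular":[0,0,0]},{"jaw":-1,"xyz":[-290,-5,-97],"angular":[0,0,0]},{"jaw":-1,"xyz":[-345,-6,-97],"angular":[0,0,0]},{"jaw":-1,"xyz":[-385,-6,-97],"angular":[0,0,0]},{"jaw":-1,"xyz":[-403,-6,-97],"angular":[0,0,0]}]' | head -4
python3 -m creep '[{"jaw":-1,"xyz":[0,0,0],"angular":[0,0,0]},{"jaw":-1,"xyz":[0,0,0],"angular":[0,0,0]},{"jaw":-1,"xyz":[0,0,0],"angular":[0,0,0]},{"jaw":-1,"xyz":[0,0,0],"angular":[0,0,0]},{"jaw":-1,"xyz":[0,0,0],"angular":[0,0,0]}]' | head -3
python3 - <<'E'
from h import *
go([568,-354,154],90)
tip(115,215,[568,-354])
p,w=cloud('top'); z=w[...,2]; 
q=w[(np.abs(z-110)<5)&(np.linalg.norm(w[...,:2]-[575,-357],axis=-1)<70)]
print(len(q),cv2.minAreaRect(q[:,:2].astype(np.float32)))
go([568,-354,154],90)
p,w=cloud('wrist'); cv2.imwrite('pics/w9.png',cv2.resize(p[:,:,::-1][60:270,140:420],(800,600)))
E
```

```text
24.77 F [0.58 0.39 1.44] pos [575.2  47.9 170.4]
clock: 26.28
eef_pos: [565.3, -358.6, 266.0]
tool_rot: [-3.138, 0.0, 1.563]
force: [0.2, 0.2, -1.5]
clock: 26.9
eef_pos: [568.0, -354.5, 267.5]
tool_rot: [3.141, 0.0, 1.569]
t 26.9 at [ 568.  -354.5  267.5] [3.141 0.    1.569] xyz [  0.6  -0.  113.5] ang [ 0.     0.    -0.002] F [ 0.3 -0.2 -1.4] w 23.4
wrist tcp [ 568.  -354.5  267.5] 137 [ 567.9 -350.5  159.1] [ 564.3 -353.8  134. ]
  axis [0.014 0.035 1.   ] z=130 at [ 567.5 -351.3]
  view dir [ 0. -1.]
side tcp [ 567.9 -354.7  267.4] 57 [ 565.4 -351.   176.1] [ 562.6 -357.   135.6]
  axis [-0.004  0.017  1.   ] z=130 at [ 565.6 -351.5]
  view dir [ 0.4  -0.92]
top tcp [ 567.9 -354.9  267.4] 47 [ 566.4 -350.7  165.5] [ 563.2 -354.4  134. ]
  axis [0.005 0.03  1.   ] z=130 at [ 566.1 -351.4]
  view dir [ 0.28 -0.96]
647 ((586.1014404296875, -360.89202880859375), (52.66352844238281, 80.39307403564453), 69.89392852783203)
t 27.1 at [ 567.8 -355.1  267.3] [3.142 0.    1.568] xyz [  1.1   0.2 113.3] ang [ 0.     0.    -0.003] F [-0.2  0.2 -1.8] w 23.7
```

View pics/w9.png

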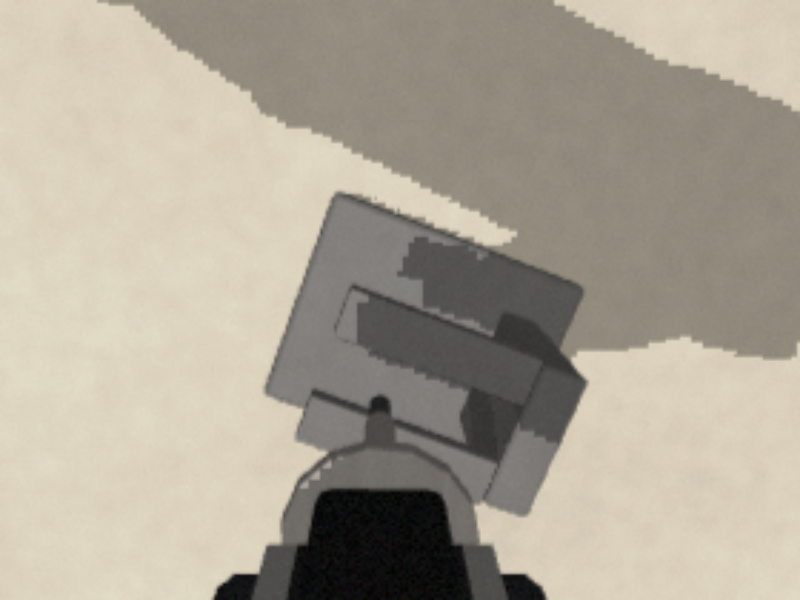

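The tip at (380,403) lies over the slot. The shank axis is at about (567.2,−354.1), which is 0.2 mm off the slot's midline. Lowering.

```bash
python3 -m creep '[{"jaw":-1,"xyz":[0,0,15],"angular":[0,0,0]},{"jaw":-1,"xyz":[0,0,35],"angular":[0,0,0]},{"jaw":-1,"xyz":[0,0,60],"angular":[0,0,0]},{"jaw":-1,"xyz":[0,0,85],"angular":[0,0,0]},{"jaw":-1,"xyz":[0,0,100],"angular":[0,0,0]},{"jaw":-1,"xyz":[0,0,108],"angular":[0,0,0]},{"jaw":-1,"xyz":[0,0,108],"angular":[0,0,0]},{"jaw":-1,"xyz":[0,0,108],"angular":[0,0,0]}]' | head -2; python3 g.py 1 && python3 -m creep '[{"jaw":-1,"xyz":[0,0,2],"angular":[0,0,0]},{"jaw":-1,"xyz":[0,0,2],"angular":[0,0,0]},{"jaw":-1,"xyz":[0,0,2],"angular":[0,0,0]}]' >/dev/null && python3 g.py 1 && python3 -m creep '[{"jaw":-1,"xyz":[0,0,2],"angular":[0,0,0]},{"jaw":-1,"xyz":[0,0,2],"angular":[0,0,0]},{"jaw":-1,"xyz":[0,0,2],"angular":[0,0,0]}]' >/dev/null && python3 g.py 1 && python3 -m creep '[{"jaw":-1,"xyz":[0,0,2],"angular":[0,0,0]},{"jaw":-1,"xyz":[0,0,2],"angular":[0,0,0]},{"jaw":-1,"xyz":[0,0,2],"angular":[0,0,0]}]' >/dev/null && python3 g.py 1
```

```text
clock: 28.15
eef_pos: [568.4, -355.3, 160.2]
28.25 F [ 0.19 -0.76 -1.33] pos [ 568.4 -355.3  160.3]
28.73 F [ 0.14  0.47 -1.28] pos [ 567.8 -355.1  157.3]
29.2 F [-0.05  0.09 -1.47] pos [ 567.8 -355.1  155.3]
29.68 F [-0.93  1.08  4.4 ] pos [ 568.  -355.2  153.9]
```

Seated on the fork. I release the gauge and go straight up.

```bash
python3 -m creep '[{"jaw":-1,"xyz":[0,0,-0.7],"angular":[0,0,0]},{"jaw":-0.6,"xyz":[0,0,-0.7],"angular":[0,0,0]},{"jaw":0.2,"xyz":[0,0,-0.7],"angular":[0,0,0]},{"jaw":0.2,"xyz":[0,0,-0.7],"angular":[0,0,0]},{"jaw":0.2,"xyz":[0,0,-0.7],"angular":[0,0,0]},{"jaw":0.2,"xyz":[0,0,-0.7],"angular":[0,0,0]},{"jaw":0.2,"xyz":[0,0,-15],"angular":[0,0,0]},{"jaw":0.2,"xyz":[0,0,-50],"angular":[0,0,0]},{"jaw":0.2,"xyz":[0,0,-100],"angular":[0,0,0]},{"jaw":0.2,"xyz":[0,0,-130],"angular":[0,0,0]},{"jaw":0.2,"xyz":[0,0,-130],"angular":[0,0,0]},{"jaw":0.2,"xyz":[0,0,-130],"angular":[0,0,0]}]'; python3 - <<'E'
from h import *
p,w=cloud('wrist'); cv2.imwrite('pics/w10.png',p[:,:,::-1])
for c in ('top','side'):
    p,w=cloud(c); z=w[...,2]
    for n,z0,o in (('gauge',178,[568,-354]),('collar',116,[568,-354]),('pot rim',70,[487,332]),('dye1',115,[772,-154]),('dye2',115,[761,33]),('jar',50,[752,197])):
        q=w[(np.abs(z-z0)<(4 if n!='collar' else 3))&(np.linalg.norm(w[...,:2]-o,axis=-1)<50)]
        if len(q)>4: r=cv2.minAreaRect(q[:,:2].astype(np.float32)); print(c,n,len(q),np.round(np.median(q,0),1),np.round(r[0],1),np.round(r[1],1))
E
```

```text
clock: 31.18
eef_pos: [567.4, -354.9, 283.2]
tool_rot: [-3.141, -0.0, 1.568]
force: [0.2, -1.2, 0.4]
width: 51.7
gripper_force: 0.0
top gauge 154 [ 566.4 -352.1  177.4] [ 566.6 -352.9] [24.7 21.6]
top collar 106 [ 561.2 -343.   115.6] [ 577.1 -346. ] [60.6 28.6]
top pot rim 196 [480.8 334.4  69.8] [487.1 332.1] [82.5 82.3]
top dye1 70 [ 772.4 -154.7  114.7] [ 772.4 -154.4] [19.2 19.2]
top dye2 68 [761.3  32.3 115. ] [761.8  33. ] [18.4 19.7]
top jar 344 [752.8 196.9  49.7] [753.1 197.4] [48.6 47.4]
side gauge 49 [ 564.7 -350.6  178. ] [ 564.6 -352.5] [26.5 23.5]
side collar 44 [ 557.2 -344.3  116.1] [ 578.3 -356.7] [41.  66.9]
side pot rim 160 [478.4 331.   69.1] [487.4 332. ] [81.1 83.5]
side dye1 28 [ 770.9 -154.3  115. ] [ 773.  -156.3] [14.7 23.9]
side dye2 37 [761.1  34.6 115. ] [760.8  33.5] [16.2 22.7]
side jar 236 [751.1 198.6  49.8] [752.6 197.1] [46.8 49.6]
```

View pics/w10.png

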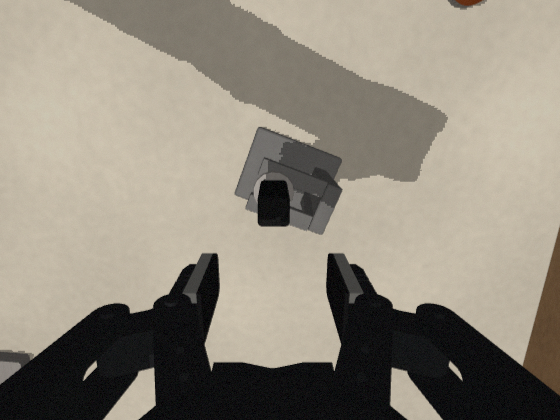

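The gauge hangs upright on the fork at (273,203) and the gripper is clear of it. The pot is centred on the mat, and the bottles and jar have not moved. Handing in.

```bash
python3 -c "
from cell import ctrl
print(ctrl.finish_job())"
```

```text
the job is handed in; nothing more can be done
None
```

I handed the job in at about 31 s of the 72 s limit, with no verdict returned: the pot stands centred on the mat, all three wells were probed in order at roughly 3–5 N, the gauge hangs in its fork, and the bottles and jar have not moved.

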